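# Open the pressure cap of a steam cleaner

### The arm

A 6-joint arm with a two-finger parallel gripper is mounted at the origin on a cart in front of the work surface, level with it; the furniture and walls round the work are solid. World frame = base frame: x ahead of the robot, y to its left, z up, the work surface at z = 0. Lengths are in m, angles in rad, forces in N, time in s.
With the tool pointing down it reaches from about 0.35 to 0.775 m from the base axis. Payload 7.3 kg.
Tool frame: the origin (TCP) lies midway between the tips of the shut fingers; the grasp point (between the pads) lies 19 mm behind it; z points along the fingers, y is the direction in which the jaws open and shut (so a half turn about z gives the same grasp; the last joint's range is limited). The gripper opens to 92 mm and grips with 3 to 60 N. Pads are 19 mm wide; open, the fingers measure 130 mm over their backs; the gripper's body (75 mm by 190 mm) begins 47 mm behind the grasp point.
Start: joints at [-1.4, 0.342, 1.524, -0, 1.275, -0.146], TCP at [0.164, -0.499, 0.227] pointing down, gripper open.
Joint ranges: [-2.53, 2.53], [-0.77, 2.02], [0.04, 2.7], [-1, 4.14], [0.28, 2.66], [-3.11, 3.11]. Speed limits (rad/s): [2.57, 2.57, 3.14, 3.14, 3.14, 3.14].

### API

Orientations are given as a unit quaternion [w, x, y, z].
In Python, from station import ctrl gives the robot as it stands. The module is installed in compiled form; this text tells all that it offers. Calls block until the motion is done:
- ctrl.move_pose(position, orientation): joint-space move of the TCP to a pose.
- ctrl.line_to(position, rot=None, feed=0.15, threshold=None): straight line of the TCP; rot=None keeps the orientation; feed is the mean speed in m/s. With threshold (N) it stops when the force on the tool has changed by that much, and returns True; else False.
- ctrl.move_j(angles): joint-space move.
- ctrl.move_gripper(opening, effort=None): finger opening in m; effort is the grip in N (None keeps the last); returns when the fingers have stopped.
- ctrl.hold(seconds).
- ctrl.inverse_kinematics(position, orientation): joint angles nearest the present ones, or None.
- ctrl.camera(name): name is "scene" or "top" or "wrist"; returns (picture, depth): 384x512x3 uint8, red, green, blue; 384x512 float32, m along the optical axis (not along the pixel's ray), 0 where there is no reading.
- ctrl.camera_model(name): a dict with "fx", "fy", "cx", "cy" (pixels), "xyz" and "rotation" of the camera in the world. Camera axes: x right, y up, looking along -z (the intrinsics and any distortion apply to the point x, -y, -z); pixel columns grow to the right and rows downward; lengths in m; the calibration is good to about 2 mm. A picture is of the moment at which its call begins: read the wrist's pose just before it. camera_model takes no time and is no camera call; for the wrist camera it gives the pose at the moment of the call.
A pose or a line that the arm cannot do raises ctrl.MotionError and nothing moves.
- ctrl.hand_in(): hands the job in, once; it reports no verdict.
Trained networks look in the newest picture that a camera, given by its name, has taken for a name from the list of things; names that differ only in an ending like _2 or _b are one class to them, and where a whole thing is asked for, a point or a joint stands for the part that bears it (a point fixed in the world has none). Each returns a list of dicts, best first, with "conf" (0 to 1); they miss things now and then, are a little off and sometimes report something else, mostly with a low value. They report only what shows in the picture. A call takes as long as a camera call.
- ctrl.masks_of(camera, thing): "mask" (384x512 bool, what is visible of it) and "at" ([column, row] in pixels, amid what is visible of it).
Readings, each from a call of its own:
- ctrl.get_time_s(): time.
- ctrl.get_joint_positions(): joint angles.
- ctrl.get_qvel(): joint speeds.
- ctrl.get_joint_torque(): joint torques, N m.
- ctrl.get_position(): TCP position.
- ctrl.get_orientation(): TCP orientation.
- ctrl.get_force(): force on the tool from outside, world axes, zero at the start.
- ctrl.get_ft_torque(): the same for the moment, N m.
- ctrl.get_opening(): finger opening in m.
Only numpy, scipy, OpenCV 4.12 (cv2) and the standard library are available. Lean on these libraries where they do the work, as an engineer would, in place of code of your own. Each camera call takes 0.05 s, during which the arm holds its last target. There are 200 camera calls.

### The job

Take the pressure cap off the small steam cleaner for refilling: turn it anticlockwise (seen from above), without pressing, until it rises a little and meets its first stop, then press it down and turn it on past the stop until it is released. Feel for the stop, do not force the cap, lift it off and set it down gently, standing upright on its stem with the bar up, in the black metal tray, and leave the other things on the bench where they are.

Things in the scene. Friction and masses are not known exactly. Their poses are not given: they have to be found in the camera images.
- cap_grip (a point): Centre of the cap's red grip bar: 46 long (x) x 14 thick (y) x 30 mm high (z up). Under it a black disc, 68 mm in diameter, its top 15 mm below this point, then a steel stem of 24 mm diameter with two lugs, 50 mm across; the stem's flat foot, on which the cap can stand, is 39 mm below this point. Cap about 120 g, loose, locked in the steam cleaner's neck at the start.
- cap: The same cap, origin at the stem's foot, x along the bar. First stop: 0.27 to 0.85 rad anticlockwise from the start, different each time and not measurable, to be felt; in the last 0.12 rad before it a spring lifts the cap 2.5 mm. Plain turning takes under 0.12 N m, more than 0.18 N m is a stop. The spring (0.9 N/mm, 6 N there) holds it up by itself.
- neck (a point): Centre of the neck's rim on the steam cleaner, 134 mm over the bench, on the cap's axis. From the first stop the cap passes when pressed down 4 mm or more (about 9 N; bottoms at 8 mm, 13 N) and kept down while turned on. It is free from 0.6 rad past the stop; a rigid wall follows at 0.83: aim at 0.7. Then lift straight up. Over 60 N between cap and cleaner (all contacts summed) is forcing.
- tank: Steam cleaner: round metal boiler, 120 mm in diameter, dial gauge at its front (-x), brass outlet, black handle; all within 77 mm of its axis. Fixed. Origin at the centre of its underside, z on the axis of the cap. Centre of the grip bar above the origin: 161.5 mm locked, 164 at the first stop, under 160 when pressed enough to pass it, 166 released; lifted 20 mm more it is clear of the neck.
- tray_mid (a point): Centre of the floor (upper face) of the flat black metal tray, 74 (x) x 160 (y) mm outside, walls 2 mm thick and 10 mm high over the bench, floor 2 mm thick. Loose, 0.4 kg, empty.
- loupe_b: Black loupe standing on its flange, 38 mm wide, 32 mm high; origin at its underside. Loose bystander.
- pot: Small round pot with a white lid, 45 mm wide, 25 mm high; origin at its underside. Loose bystander.
- pliers_b: Pliers with red grips lying flat, 53x102x12 mm; origin at the underside. Loose bystander.

How it is judged:
By the outcome, as a careful person would: the job done as asked, in the order asked, and still so for the second after the job is handed in, with the robot touching nothing.
It also fails if it takes over 72 s, if anything falls off the work surface, if the arm or the gripper's body presses on something with over 40 N, if the wrist force passes 120 N, or if a joint passes its speed limit or range.

## Working session

There is one attempt and no reset: what is moved stays moved. The work goes in short steps, each a Python script; the robot and the scene stay as the last script left them, time stands still between calls to the robot, and variables do not carry over. Pictures are saved under pics/ and viewed, about 8 in all and at most 12, crops included, and the job is handed in when it is done.

```bash
mkdir -p pics; cat > h.py <<'E'
import numpy as np, cv2
from station import ctrl
def pts(cam,depth,mask,m=None):
    m=m or ctrl.camera_model(cam)
    r,c=np.nonzero(mask&(depth>0)); d=depth[r,c]
    p=np.stack([(c-m["cx"])/m["fx"]*d,-(r-m["cy"])/m["fy"]*d,-d],1)
    R=np.array(m["rotation"])
    if R.size==4:
        from scipy.spatial.transform import Rotation as Ro
        R=Ro.from_quat(np.roll(R.ravel(),-1)).as_matrix()
    return p@R.reshape(3,3).T+np.array(m["xyz"])
def save(n,img): cv2.imwrite(f"pics/{n}.png",img[:,:,::-1])
E
python3 - <<'E'
from h import *
np.set_printoptions(precision=4,suppress=True)
ims=[]
for cam in ("scene","top"):
    p,d=ctrl.camera(cam); m=ctrl.camera_model(cam); print(cam,m)
    save(cam,p)
    for t in ("cap_grip","tank","tray_mid","neck","loupe_b","pot","pliers_b"):
        for q in ctrl.masks_of(cam,t)[:2]:
            w=pts(cam,d,q["mask"],m)
            if len(w): print(t,round(q["conf"],2),np.array(q["at"]),len(w),np.median(w,0),np.percentile(w,3,axis=0),np.percentile(w,97,axis=0))
print(ctrl.get_time_s())
E
```

```text
scene {'fx': 485.1845769267418, 'fy': 485.1845769267418, 'cx': 252.03149967027073, 'cy': 196.24195720036096, 'xyz': array([0.132 , 0.8027, 1.1537]), 'rotation': array([-0.2399, -0.0859,  0.3328,  0.9079])}
cap_grip 0.8 [226.2 290.7] 666 [0.4524 0.3531 0.1467] [0.425  0.3176 0.1358] [0.4848 0.3781 0.1768]
tank 0.62 [228.3 318.5] 1921 [0.4323 0.3779 0.093 ] [0.3962 0.305  0.0041] [0.5083 0.4051 0.1164]
tray_mid 0.88 [279.3 247.8] 1274 [0.4504 0.0834 0.0011] [ 0.4143  0.0029 -0.0034] [0.4852 0.1601 0.0098]
neck 0.59 [227.9 318.6] 1826 [0.4308 0.379  0.0933] [0.3962 0.3103 0.0088] [0.5044 0.4051 0.1122]
neck 0.56 [166.3 290.2] 276 [0.6399 0.355  0.023 ] [ 0.623   0.3318 -0.0006] [0.6633 0.3738 0.0276]
loupe_b 0.57 [224.7 244.2] 133 [0.5728 0.1622 0.0154] [ 0.5619  0.1467 -0.0002] [0.589  0.1739 0.0312]
pot 0.62 [166.5 286.9] 205 [0.6396 0.3569 0.0235] [0.623  0.3376 0.0074] [0.6576 0.3736 0.0282]
pliers_b 0.46 [291.5 160.9] 78 [ 0.5557 -0.2334  0.0094] [ 0.5081 -0.2711  0.0017] [ 0.5646 -0.1454  0.1117]
top {'fx': 364.99709290775866, 'fy': 364.99709290775866, 'cx': 254.86997607047675, 'c
[... 424 characters left out ...]
d 0.56 [254.  227.8] 1306 [0.4488 0.0813 0.0037] [ 0.4132  0.0058 -0.0005] [0.4834 0.1574 0.012 ]
neck 0.85 [169.4 228.3] 1119 [0.4456 0.3155 0.1012] [0.3993 0.2855 0.0143] [0.514  0.3844 0.1124]
neck 0.68 [253.7 229.9] 1286 [0.4483 0.0812 0.0037] [ 0.4132  0.0059 -0.0005] [0.4828 0.1574 0.0119]
loupe_b 0.5 [231.  187.9] 116 [0.5734 0.1552 0.0093] [0.5598 0.1395 0.0025] [0.593  0.1734 0.0332]
pot 0.54 [168.4 167.9] 172 [0.6409 0.3511 0.0258] [0.6231 0.3315 0.0082] [0.6623 0.3713 0.0292]
pot 0.47 [231.7 189.6] 99 [0.5725 0.1553 0.0246] [0.5589 0.1423 0.0026] [0.5859 0.1732 0.0334]
pliers_b 0.62 [358.8 197.7] 141 [ 0.5493 -0.2221  0.0116] [ 0.5156 -0.2538  0.0065] [ 0.5641 -0.1905  0.0156]
0.8
```

View pics/scene.png

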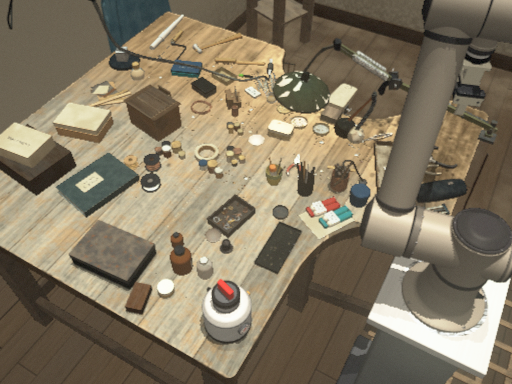

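View pics/top.png

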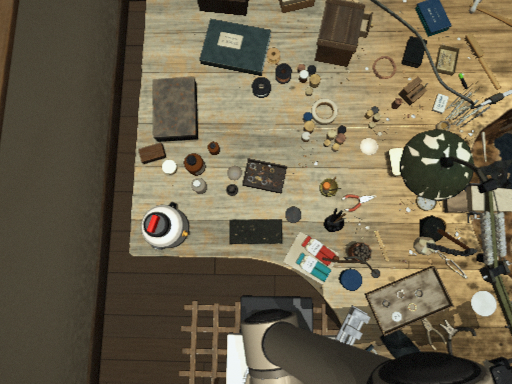

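```bash
python3 - <<'E'
from h import *
from scipy.spatial.transform import Rotation as Ro
np.set_printoptions(precision=4,suppress=True)
for cam in ("scene","top"):
    p,d=ctrl.camera(cam); q=p.astype(int)
    w_all=pts(cam,d,d>0)
    if 1:
        r=np.hypot(w_all[:,0],w_all[:,1]);a=np.arctan2(w_all[:,1],w_all[:,0])
        for lo in np.arange(-1.3,1.0,.2):
            s=(r>.3)&(r<.68)&(a>lo)&(a<lo+.2)
            print(cam,round(lo,1),np.sort(w_all[s,2])[-4:] if s.any() else None)
    mk=(q[...,0]>110)&(q[...,1]<70)&(q[...,2]<70)
    ww=pts(cam,d,mk); s=(ww[:,1]>.28)&(ww[:,1]<.42)&(ww[:,0]<.52)&(ww[:,0]>.4)&(ww[:,2]>.165); w=ww[s]
    c,(sz),ang=cv2.minAreaRect((w[:,:2]*1000).astype(np.float32))
    u,S,v=np.linalg.svd(w[:,:2]-w[:,:2].mean(0)); print(cam,len(w),w.mean(0),w.max(0),c,sz,ang,"dir",np.arctan2(v[0,1],v[0,0]))
print(ctrl.get_orientation(),ctrl.get_position(),ctrl.camera_model("wrist"),ctrl.get_time_s(), ctrl.get_force(),ctrl.get_ft_torque())
print(Ro.from_quat(np.roll(ctrl.get_orientation(),-1)).as_matrix())
E
```

```text
scene -1.3 [0.4642 0.4643 0.4648 0.4652]
scene -1.1 [0.2845 0.2861 0.2868 0.2868]
scene -0.9 [0.3493 0.3498 0.3514 0.3534]
scene -0.7 [0.3802 0.3807 0.3807 0.3811]
scene -0.5 [0.1857 0.1865 0.1921 0.6841]
scene -0.3 [0.136  0.1364 0.1382 0.1384]
scene -0.1 [0.0292 0.0292 0.0302 0.031 ]
scene 0.1 [0.0322 0.0327 0.0329 0.0347]
scene 0.3 [0.0705 0.0707 0.0708 0.0711]
scene 0.5 [0.1786 0.1788 0.179  0.179 ]
scene 0.7 [0.1467 0.1492 0.1493 0.1496]
scene 0.9 None
scene 27 [0.4508 0.3538 0.1698] [0.4762 0.3594 0.1747] (456.182861328125, 353.07977294921875) (8.398716926574707, 41.366783142089844) 83.08142852783203 dir 2.911874732927414
top -1.3 [0.3405 0.3406 0.3408 0.3413]
top -1.1 [0.2892 0.2897 0.2897 0.2898]
top -0.9 [0.3549 0.3552 0.3555 0.3558]
top -0.7 [0.7493 0.7497 0.7497 0.7498]
top -0.5 [0.7491 0.7492 0.7494 0.7494]
top -0.3 [0.1383 0.1391 0.1405 0.1407]
top -0.1 [0.0304 0.0304 0.0319 0.0319]
top 0.1 [0.0343 0.0344 0.0348 0.0357]
top 0.3 [0.0715 0.0715 0.0721 0.0731]
top 0.5 [0.1808 0.1809 0.1809 0.1811]
top 0.7 [0.1482 0.1482 0.1484 0.1485]
top 0.9 [-0.8427 -0.8426 -0.8422 -0.8408]
top 85 [0.4568 0.3432 0.1766] [0.4772 0.3549 0.1811] (456.2361755371094, 344.8945007324219) (13.014107704162598, 44.57199478149414) 72.16929626464844 dir 2.816710719623152
[ 0.0001  0.9875  0.1577 -0.    ] [ 0.1636 -0.4989  0.2268] {'fx': 298.7253608344554, 'fy': 298.7253608344554, 'cx': 255.73024892322536, 'cy': 192.96656141882193, 'xyz': array([ 0.2449, -0.4721,  0.3849]), 'rotation': array([ 0.7992, -0.1276,  0.0919, -0.5801])} 0.9 [ 0.4054 -0.1154  0.2583] [-0.0184 -0.0266 -0.0013]
[[ 0.9502  0.3115  0.    ]
 [ 0.3115 -0.9502 -0.0002]
 [-0.      0.0002 -1.    ]]
```

```bash
python3 - <<'E'
from h import *
np.set_printoptions(precision=3,suppress=True)
W=np.vstack([pts(c,ctrl.camera(c)[1],np.ones((384,512),bool)) for c in ("scene","top")])
r=np.hypot(W[:,0],W[:,1]);a=np.arctan2(W[:,1],W[:,0])
print("rows angle; per radius bin .1-.2 ... .8-.9 max z")
for lo in np.arange(-1.5,1.0,.1):
    print(round(lo,1),[round(float(np.sort(W[s,2])[-3]),2) if (s:=(r>R)&(r<=R+.1)&(a>lo)&(a<=lo+.1)).sum()>3 else None for R in np.arange(.1,.9,.1)])
q=ctrl.get_joint_positions();print(q)
from scipy.spatial.transform import Rotation as Ro
# yaw of tool x vs q6
E
```

```text
rows angle; per radius bin .1-.2 ... .8-.9 max z
-1.5 [-0.75, -0.82, 0.03, 0.03, 0.01, 0.11, 0.01, 0.0]
-1.4 [-0.75, 0.02, 0.04, 0.45, 0.45, 0.13, 0.01, 0.0]
-1.3 [-0.75, 0.02, 0.04, 0.47, 0.46, 0.16, -0.85, None]
-1.2 [-0.75, 0.02, 0.04, 0.45, 0.45, 0.01, 0.01, -0.86]
-1.1 [-0.75, 0.02, 0.06, 0.06, 0.25, 0.01, 0.01, -0.33]
-1.0 [-0.75, 0.05, 0.05, 0.04, 0.29, 0.29, 0.01, 0.02]
-0.9 [0.66, 0.05, 0.05, 0.05, 0.32, 0.32, 0.03, 0.03]
-0.8 [0.69, 0.05, 0.05, 0.05, 0.33, 0.36, 0.03, 0.03]
-0.7 [0.74, 0.01, 0.06, 0.07, 0.09, 0.38, 0.33, 0.19]
-0.6 [0.73, 0.66, 0.75, 0.15, 0.01, 0.32, 0.32, 0.2]
-0.5 [0.73, 0.75, 0.75, 0.17, 0.02, 0.2, 0.21, 0.19]
-0.4 [0.63, 0.74, 0.73, 0.17, 0.11, 0.01, 0.02, 0.04]
-0.3 [0.59, 0.72, 0.14, 0.13, 0.11, 0.09, 0.04, 0.02]
-0.2 [0.55, 0.57, 0.03, 0.03, 0.09, 0.06, 0.04, 0.03]
-0.1 [0.5, 0.51, 0.01, 0.01, 0.02, 0.03, 0.04, 0.03]
0.0 [0.45, 0.45, 0.01, 0.02, 0.03, 0.03, 0.01, 0.03]
0.1 [0.39, 0.39, 0.01, 0.01, 0.03, 0.03, 0.01, 0.03]
0.2 [0.33, 0.33, 0.01, 0.01, 0.03, 0.03, 0.06, 0.01]
0.3 [0.29, 0.29, 0.0, 0.01, 0.01, 0.09, 0.09, 0.06]
0.4 [0.28, 0.27, -0.85, 0.01, 0.01, 0.09, 0.09, 0.06]
0.5 [0.27, 0.24, -0.85, 0.01, 0.15, 0.11, 0.03, 0.04]
0.6 [0.26, -0.76, -0.85, 0.01, 0.18, 0.15, 0.01, 0.0]
0.7 [0.25, 0.0, -0.85, 0.0, 0.15, 0.11, 0.0, None]
0.8 [0.23, 0.0, -0.85, -0.84, 0.01, 0.01, None, None]
0.9 [0.01, -0.0, -0.85, -0.85, -0.85, -0.85, None, None]
[-1.4    0.342  1.524  0.     1.275 -0.146]
```

```bash
python3 - <<'E'
from h import *
np.set_printoptions(precision=3,suppress=True)
for cam in("top","scene"):
    p,d=ctrl.camera(cam); W=pts(cam,d,np.ones((384,512),bool)); r,c=np.nonzero(d>0)
    s=(W[:,2]>.4)
    lab=np.zeros((384,512),np.uint8); lab[r[s],c[s]]=1
    n,L,st,ce=cv2.connectedComponentsWithStats(lab)
    for i in range(1,n):
        if st[i,4]>6:
            k=L[r,c]==i; print(cam,st[i],W[k].min(0),W[k].max(0))
    o=p.copy(); o[lab>0,2]=255
    if cam=="top":
        s2=s&(np.hypot(W[:,0],W[:,1])>.3)&(W[:,1]>-.3); o[r[s2],c[s2]]=[255,255,0]
        save("tall",cv2.resize(o[150:384,230:512],None,fx=2,fy=2))
E
```

```text
top [ 281  331  212   53 7050] [ 0.168 -0.181  0.4  ] [0.283 0.016 0.749]
scene [10  0  3  3  7] [ 1.454 -0.066  0.401] [ 1.473 -0.058  0.413]
scene [ 89   0  25  42 159] [ 1.056 -0.059  0.4  ] [ 1.076 -0.019  0.534]
scene [ 391    0  121  171 9680] [ 0.106 -0.505  0.4  ] [0.281 0.017 0.737]
```

View pics/tall.png

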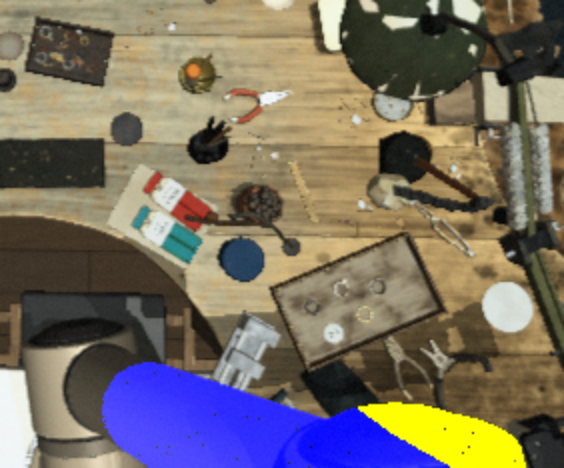

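```bash
cat >> h.py <<'E'
from scipy.spatial.transform import Rotation as Ro
def down(yaw):
    c,s=np.cos(yaw),np.sin(yaw)
    R=np.array([[c,s,0],[s,-c,0],[0,0,-1]])
    return np.roll(Ro.from_matrix(R).as_quat(),1)
def yaw():
    R=Ro.from_quat(np.roll(ctrl.get_orientation(),-1)).as_matrix(); return np.arctan2(R[1,0],R[0,0])
def barfit(tag):
    m=ctrl.camera_model("wrist"); p,d=ctrl.camera("wrist"); q=p.astype(int)
    mk=(q[...,0]>90)&(q[...,1]<.5*q[...,0])&(q[...,2]<.5*q[...,0])
    z=np.zeros(d.shape); rr,cc=np.nonzero(d>0); W=pts("wrist",d,d>0,m)
    g=np.zeros(d.shape+(3,)); g[rr,cc]=W
    mk&=(g[...,2]>.03); save(tag,p)
    n,L,st,ce=cv2.connectedComponentsWithStats(mk.astype(np.uint8))
    i=1+np.argmax(st[1:,4]); w=g[L==i]; 
    top=np.percentile(w[:,2],90); t=w[w[:,2]>top-.004]
    c,sz,ang=cv2.minAreaRect((t[:,:2]*1000).astype(np.float32))
    v=np.linalg.svd(t[:,:2]-t[:,:2].mean(0),full_matrices=False)[2][0]
    print(tag,"n",len(t),"z",t[:,2].mean().round(4),"mean",t[:,:2].mean(0).round(4),"rect",np.round(c,1),np.round(sz,1),round(ang,1),"dir",round(np.arctan2(v[1],v[0]),3))
    return g,p,t
E
python3 - <<'E'
from h import *
np.set_printoptions(precision=4,suppress=True)
y=yaw()
ctrl.line_to([0.125,-0.38,0.40],feed=.25)
q=np.array(ctrl.get_joint_positions()); q[0]=0.5; q[5]=2.4
ctrl.move_j(q); print(ctrl.get_position(),yaw(),ctrl.get_time_s())
ctrl.move_pose([0.456,0.344,0.28],down(-0.325)); print(ctrl.get_joint_positions(),ctrl.get_time_s(),yaw())
g,p,t=barfit("w1")
# disc fit: points of black disc z .14-.152
s=(g[...,2]>.1)&(g[...,2]<.16); 
h=np.histogram(g[...,2][s],bins=12); print(h)
mk=(np.abs(g[...,2]-np.median(t[:,2])+.030)<.003)
ys,xs=np.nonzero(mk); print("disc px",len(ys)); P=g[mk][:,:2]
if len(P)>20:
    print(cv2.minEnclosingCircle((P*1000).astype(np.float32)))
print(ctrl.get_force(),ctrl.get_ft_torque())
E
```

```text
[0.3083 0.255  0.3988] -0.32992047847585865 4.4583
[ 0.5118  0.3937  1.2963 -0.      1.4508  2.4079] 5.3083 -0.32533706577157473
w1 n 672 z 0.1761 mean [0.4602 0.3453] rect [459.4 345.6] [13.5 44.5] 73.0 dir 2.837
(array([1574, 1182,   40,    2,    0,    1,   28,   38,  115, 2488,   15,
         16]), array([0.1   , 0.105 , 0.11  , 0.115 , 0.1199, 0.1249, 0.1299, 0.1349,
       0.1399, 0.1449, 0.1498, 0.1548, 0.1598]))
disc px 2562
((458.9913330078125, 345.7767028808594), 34.12887191772461)
[-0.3192 -0.3619  0.0927] [ 0.0623  0.0365 -0.0169]
```

View pics/w1.png

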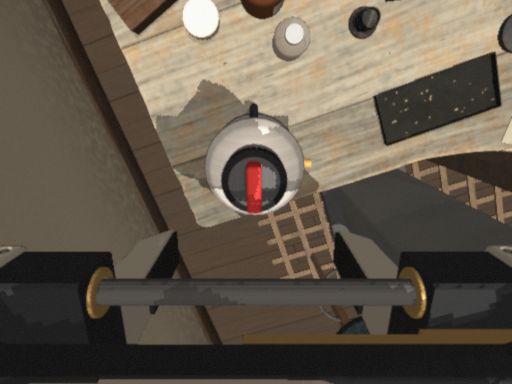

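```bash
python3 - <<'E'
from h import *
np.set_printoptions(precision=3,suppress=True)
x,y,a=.459,.3457,-.300
ctrl.move_gripper(.05)
ctrl.line_to([x,y,.20],rot=down(a),feed=.15)
print("hit",ctrl.line_to([x,y,.150],feed=.05,threshold=4),ctrl.get_position(),ctrl.get_time_s())
f0=np.r_[ctrl.get_force(),ctrl.get_ft_torque()];print("free",f0)
for e in(8,35):
    ctrl.move_gripper(0,e); ctrl.hold(.2)
    print(e,ctrl.get_opening(),np.r_[ctrl.get_force(),ctrl.get_ft_torque()]-f0,ctrl.get_position(),yaw(),ctrl.get_time_s())
np.save("f0.npy",f0)
E
```

```text
hit False [0.459 0.346 0.15 ] 8.0333
free [ 0.717 -0.48   0.829  0.013 -0.003 -0.002]
8 0.01391570706308521 [-1.445 -3.284  1.144 -0.706  0.187 -0.041] [0.459 0.345 0.15 ] -0.30003116190801793 8.9
35 0.013730664793818665 [-2.424 -4.767  2.183 -0.948  0.226  0.019] [0.459 0.345 0.15 ] -0.2999060178470621 9.3167
```

```bash
cat >> h.py <<'E'
def ft(f0,n=3):
    v=[]
    for _ in range(n):
        ctrl.hold(.02); v.append(np.r_[ctrl.get_force(),ctrl.get_ft_torque()])
    return np.mean(v,0)-f0
def admit(P,F,zt=0.,kz=.25e-3,dead=.6,lat=.08e-3):
    P=P.copy(); P[:2]+=np.clip(lat*F[:2],-.4e-3,.4e-3)
    e=F[2]-zt
    if abs(e)>dead: P[2]+=np.clip(kz*e,-.6e-3,.6e-3)
    return P
E
cat > turn.py <<'E'
from h import *
import sys
np.set_printoptions(precision=3,suppress=True)
n=int(sys.argv[1]); step=float(sys.argv[2])
f0=np.load("f0.npy"); 
try: S=np.load("S.npy")
except OSError: S=np.r_[np.array(ctrl.get_position()),-.3]
P,a=S[:3],S[3]
for i in range(n):
    F=ft(f0); P=admit(P,F); P[2]=np.clip(P[2],.1495,.153); a+=step
    ctrl.line_to(P,rot=down(a),feed=.02)
    F=ft(f0); print(round(a+.3,3),round(yaw()+.3,3),"P",P*1e3,"F",F[:3],"Tz",F[5].round(3),"t",round(ctrl.get_time_s(),2),flush=True)
    np.save("S.npy",np.r_[P,a])
    if F[5]<-.15: print("STOP?"); break
E
python3 turn.py 4 .02
```

```text
0.02 0.02 P [458.802 344.989 150.623] F [ 0.739  0.126 -4.892] Tz -0.06 t 9.67
0.04 0.04 P [458.862 344.994 150.023] F [-0.411  0.633 -3.541] Tz -0.014 t 10.02
0.06 0.06 P [458.84  345.073 149.5  ] F [-1.457  1.331  1.531] Tz 0.009 t 10.37
0.08 0.08 P [458.699 345.16  149.88 ] F [-0.452  1.05   0.838] Tz 0.0 t 10.72
```

```bash
sed -i 's/kz=.25e-3/kz=.1e-3/' h.py; python3 turn.py 40 .025
```

```text
0.105 0.104 P [458.685 345.264 149.88 ] F [-0.316  1.286  1.007] Tz 0.011 t 11.07
0.13 0.129 P [458.635 345.375 150.019] F [0.995 1.242 1.25 ] Tz 0.003 t 11.42
0.155 0.154 P [458.719 345.47  150.118] F [ 1.051  0.537 -0.351] Tz 0.011 t 11.77
0.18 0.179 P [458.749 345.538 150.118] F [0.597 0.87  0.085] Tz -0.017 t 12.12
0.205 0.204 P [458.786 345.556 150.118] F [0.092 0.7   0.339] Tz -0.045 t 12.47
0.23 0.229 P [458.801 345.614 150.118] F [ 0.034 -0.04   0.21 ] Tz -0.007 t 12.82
0.255 0.254 P [458.742 345.608 150.185] F [-0.214  0.552  0.327] Tz -0.036 t 13.17
0.28 0.279 P [458.713 345.586 150.185] F [-1.382  0.659  1.606] Tz 0.03 t 13.52
0.305 0.305 P [458.661 345.622 150.361] F [-1.756  0.671  3.894] Tz 0.064 t 13.87
0.33 0.329 P [458.499 345.669 150.839] F [-1.559  0.782  4.692] Tz 0.016 t 14.22
0.355 0.354 P [458.399 345.697 151.357] F [-0.47   0.693  4.647] Tz 0.032 t 14.57
0.38 0.379 P [458.307 345.751 151.748] F [-0.568  0.84   3.922] Tz 0.009 t 14.92
0.405 0.404 P [458.303 345.776 152.205] F [0.111 0.391 4.167] Tz 0.012 t 15.27
0.43 0.429 P [458.311 345.854 152.62 ] F [ 1.828 -0.245  2.262] Tz -0.116 t 15.62
0.455 0.454 P [458.484 345.805 152.805] F [ 2.599 -0.209 -0.7  ] Tz -0.526 t 15.97
STOP?
```

```bash
cat > press.py <<'E'
from h import *
np.set_printoptions(precision=3,suppress=True)
f0=np.load("f0.npy"); S=np.load("S.npy"); P,a=S[:3],S[3]
def say(t,F): print(t,round(yaw()+.3,3),"P",P*1e3,"z",round(ctrl.get_position()[2]*1e3,2),"F",F[:3],"Tz",F[5].round(3),"t",round(ctrl.get_time_s(),2),flush=True)
a=.42-.3; ctrl.line_to(P,rot=down(a),feed=.02); ctrl.move_gripper(0,45); F=ft(f0); say("back",F)
z0=P[2]
P[2]=z0-.004; ctrl.line_to(P,feed=.015); F=ft(f0); say("press",F)
while F[2]<11 and P[2]>z0-.0075:
    P=admit(P,F,zt=F[2]); P[2]-=.0006; ctrl.line_to(P,feed=.015); F=ft(f0); say("press",F)
np.save("S.npy",np.r_[P,a])
E
python3 press.py
```

```text
back 0.42 P [458.484 345.805 152.805] z 152.52 F [ 3.026 -1.347 -2.598] Tz -0.044 t 16.48
press 0.42 P [458.484 345.805 148.805] z 149.79 F [ 0.428 -2.166  5.728] Tz -0.05 t 16.95
press 0.42 P [458.518 345.632 148.205] z 149.3 F [-0.246 -2.287  6.889] Tz -0.01 t 17.25
press 0.42 P [458.498 345.449 147.605] z 148.83 F [-0.273 -1.83   7.049] Tz -0.015 t 17.55
press 0.42 P [458.476 345.303 147.005] z 148.35 F [-0.826 -2.056  6.951] Tz -0.039 t 17.85
press 0.42 P [458.41  345.138 146.405] z 147.85 F [-0.419 -1.346  8.241] Tz -0.025 t 18.15
press 0.42 P [458.377 345.03  145.805] z 147.38 F [-0.424 -1.424  8.58 ] Tz -0.027 t 18.45
press 0.42 P [458.343 344.916 145.205] z 146.85 F [-0.345 -0.827  8.614] Tz -0.028 t 18.75
```

```bash
cat > turn2.py <<'E'
from h import *
np.set_printoptions(precision=3,suppress=True)
f0=np.load("f0.npy"); S=np.load("S.npy"); P,a=S[:3],S[3]; F=ft(f0)
end=.43+.70-.3
while a<end-1e-6:
    P=admit(P,F,zt=F[2]); a=min(a+.04,end); ctrl.line_to(P,rot=down(a),feed=.02); F=ft(f0)
    print(round(yaw()+.3,3),"P",P*1e3,"z",round(ctrl.get_position()[2]*1e3,2),"F",F[:3],"Tz",F[5].round(3),"t",round(ctrl.get_time_s(),2),flush=True)
    np.save("S.npy",np.r_[P,a])
    if F[5]<-.2 or F[2]<4: print("CHECK"); break
E
python3 turn2.py
```

```text
0.46 P [458.283 344.823 145.205] z 146.91 F [-0.77  -0.464  8.748] Tz 0.021 t 19.1
0.5 P [458.221 344.786 145.205] z 146.94 F [-0.945  0.035  8.676] Tz 0.005 t 19.4
0.541 P [458.145 344.788 145.205] z 146.94 F [0.004 0.43  8.89 ] Tz 0.016 t 19.7
0.58 P [458.146 344.823 145.205] z 146.96 F [-0.488 -0.055  9.132] Tz 0.037 t 20.0
0.62 P [458.107 344.818 145.205] z 146.96 F [-0.739  0.385  9.371] Tz 0.009 t 20.3
0.66 P [458.048 344.849 145.205] z 146.96 F [-0.469 -0.412  8.783] Tz 0.015 t 20.6
0.701 P [458.01  344.816 145.205] z 147.03 F [-0.434  0.577  9.066] Tz 0.018 t 20.9
0.741 P [457.975 344.862 145.205] z 147.0 F [-0.558  0.627  8.71 ] Tz -0.003 t 21.2
0.781 P [457.931 344.913 145.205] z 146.95 F [-0.201 -0.011  9.075] Tz -0.002 t 21.5
0.82 P [457.915 344.912 145.205] z 146.97 F [-0.733  0.297  8.606] Tz 0.053 t 21.8
0.86 P [457.856 344.936 145.205] z 146.99 F [-0.546 -0.003  8.894] Tz 0.045 t 22.1
0.9 P [457.812 344.935 145.205] z 146.98 F [-0.829  0.089  9.512] Tz 0.028 t 22.4
0.94 P [457.746 344.942 145.205] z 146.98 F [-0.14   0.567  8.283] Tz 0.03 t 22.7
0.981 P [457.735 344.988 145.205] z 146.99 F [-0.69   0.811  8.405] Tz 0.035 t 23.0
1.02 P [457.68  345.053 145.205] z 146.98 F [-0.833  0.545  8.28 ] Tz 0.038 t 23.3
1.06 P [457.613 345.096 145.205] z 146.97 F [-1.085  0.335  8.853] Tz 0.029 t 23.6
1.1 P [457.526 345.123 145.205] z 146.98 F [-0.528  0.915  9.092] Tz 0.025 t 23.9
1.13 P [457.484 345.196 145.205] z 146.95 F [-0.577  0.999  8.793] Tz 0.02 t 24.2
```

```bash
python3 - <<'E'
from h import *
np.set_printoptions(precision=3,suppress=True)
f0=np.load("f0.npy"); S=np.load("S.npy"); P=S[:3]
for z in(.150,.1545,.157,.163,.172,.185):
    P[2]=z; hit=ctrl.line_to(P,feed=.04,threshold=14); F=ft(f0)
    print(z,hit,ctrl.get_position(),"F",F[:3],"Tz",F[5].round(3),ctrl.get_opening(),round(ctrl.get_time_s(),2),flush=True)
    if hit: break
    P=admit(P,F,zt=F[2])
else:
    P[2]=.26; ctrl.line_to(P,feed=.15)
    print(ft(f0)[:3],ctrl.get_time_s()); p,d=ctrl.camera("wrist"); save("w2",p)
E
```

```text
0.15 False [0.458 0.346 0.151] F [0.851 1.074 4.89 ] Tz 0.036 0.013642034416097843 24.52
0.1545 False [0.457 0.345 0.154] F [-1.646  0.613  2.89 ] Tz -0.007 0.01386266416334398 24.83
0.157 False [0.457 0.345 0.157] F [-0.667  0.403 -1.726] Tz 0.021 0.01363231659980581 25.13
0.163 False [0.457 0.345 0.163] F [-0.66   0.164 -2.568] Tz -0.012 0.013744967229594361 25.48
0.172 False [0.457 0.345 0.172] F [-0.929  0.159 -2.283] Tz 0.022 0.013529721382419506 25.91
0.185 False [0.457 0.345 0.185] F [-1.153  0.261 -2.446] Tz 0.023 0.013574629235978564 26.43
[-1.053  0.675 -2.515] 27.1333
```

View pics/w2.png

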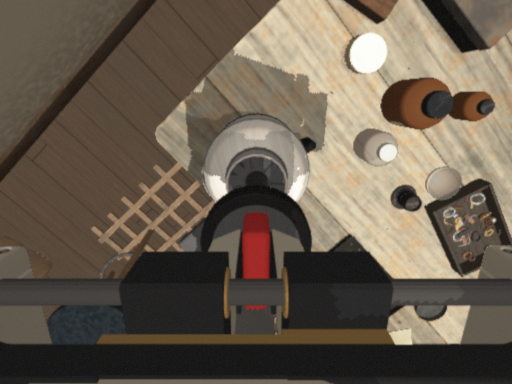

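```bash
python3 - <<'E'
from h import *
np.set_printoptions(precision=4,suppress=True)
f0=np.load("f0.npy")
x,y=.449,.0815
ctrl.line_to([x,y,.20],feed=.2)
ctrl.line_to([x,y,.040],feed=.12)
ctrl.hold(.2); F=ft(f0); print(F[:3],ctrl.get_time_s())
hit=ctrl.line_to([x,y,.0255],feed=.01,threshold=2.5); ctrl.hold(.2)
F=ft(f0); print(hit,ctrl.get_position(),F,ctrl.get_time_s())
for c in("top","scene"):
    p,d=ctrl.camera(c); save("pl_"+c,p[150:320,150:400].repeat(3,0).repeat(3,1))
E
```

```text
[-0.8948  0.6388 -2.0383] 30.4167
True [0.449  0.0815 0.0294] [-0.9545  0.7112  4.9531  0.012   0.0388 -0.0062] 31.6667
```

View pics/pl_scene.png

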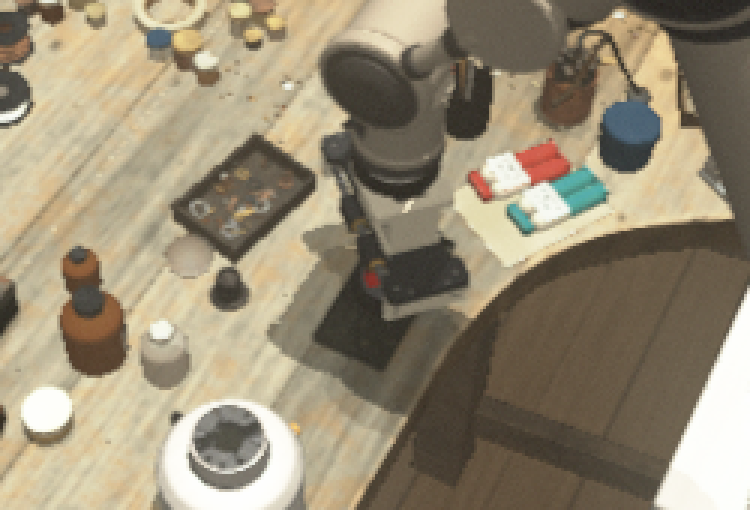

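```bash
python3 - <<'E'
from h import *
np.set_printoptions(precision=4,suppress=True)
f0=np.load("f0.npy")
x,y=.449,.0815
ctrl.line_to([x,y,.0298],feed=.01); ctrl.hold(.2); print(ft(f0)[:3])
ctrl.move_gripper(.02,10); ctrl.move_gripper(.05); ctrl.hold(.3); print(ft(f0)[:3])
ctrl.line_to([x,y,.12],feed=.1); ctrl.line_to([x,y,.24],feed=.2)
g,p,t=barfit("w3")
mk=np.abs(g[...,2]-t[:,2].mean()+.030)<.003
mk&=np.hypot(g[...,0]-x,g[...,1]-y)<.06
print("disc",cv2.minEnclosingCircle((g[mk][:,:2]*1000).astype(np.float32)), "tilt fit",np.linalg.lstsq(np.c_[g[mk][:,:2],np.ones(mk.sum())],g[mk][:,2],rcond=None)[0])
print(ctrl.get_time_s(),ft(f0)[:3])
E
```

```text
[-0.5175  0.3168 -1.9034]
[-0.8184  0.2844 -1.2189]
w3 n 430 z 0.0556 mean [0.4495 0.0818] rect [449.4  81.2] [44.8 13.2] 47.2 dir -2.319
disc ((448.8373107910156, 81.12650299072266), 34.09406661987305) tilt fit [-0.0016 -0.0033  0.0272]
35.55 [-0.5634  0.2616 -0.8305]
```

View pics/w3.png

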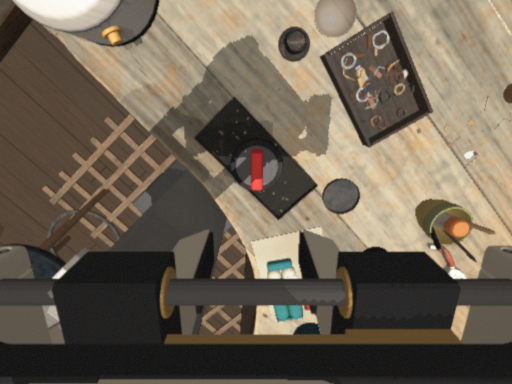

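```bash
python3 - <<'E'
from h import *
ctrl.hold(.5); print(ctrl.get_qvel()); ctrl.hand_in(); print(ctrl.get_time_s())
E
```

```text
[ 0.00106505 -0.00315918 -0.00139322 -0.00065018 -0.00024381 -0.00096516]
the job is handed in; nothing more can be done
the job is handed in; nothing more can be done
```

The cap is off the steam cleaner and stands upright on its stem, bar up, in the black tray. I handed the job in at about 36 s of the 72 s allowed.

- **First stop:** I turned the cap anticlockwise without pressing, letting it rise. It came up about 2.5 mm and met the stop about 0.43 rad from the start. The torque reached 0.53 N m for one step before I backed off.
- **Release:** I pressed the cap down about 5.7 mm and turned it 0.70 rad past the stop. The press read about 9 N, against about 11 N expected, which I put down to drift in the force zero. Turning torque stayed within about 0.05 N m of zero. The lift was straight up and nothing caught.
- **Setting down:** The tray floor was felt at a tool height of 29.4 mm (29.6 expected), at a few newtons of contact force, and I eased off before opening the gripper.
- **Last check:** In the wrist camera picture the cap stood level in the middle of the tray, with the bar's top at 55.6 mm (56 expected). The gripper was well clear.
- **Not checked:** I did not measure the loupe, pot, pliers or tray again after the job. The arm kept clear of them, and nothing looked moved in the pictures where they show.

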